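Run down the last wing nut of a canner

TASK

The lid of the pressure canner is held by four wing nuts and one is still loose: the one on the side of the lid opposite the dial gauge. Run it down clockwise until it stops hard on its lug, stroking it round with one fingertip (or the closed fingers) on one wing at a time; do not pinch the nut or take it between the fingers. Leave the other three nuts tight, the weight on its vent and the goods on the table where they are.

Things in the scene. Friction and masses are not known exactly. Their poses are not given: they have to be found in the camera images.
- canner: Cast aluminium pressure canner, fixed on the table: pot 240 mm across, 167 mm high, lid on top. Origin at the centre of its underside, z up; its x axis points from the pot's axis out through the loose wing nut. Four black plastic wing nuts stand every 90 degrees, axes vertical, 152 mm from the pot's axis, each on a forked ear of the lid (36 mm wide, out to 172 mm, upper face 185 mm high).
- lid_top (a point): Middle of the lid's crown, 227 mm above the table, on the pot's axis. Handle, gauge and weight rise to 250 mm at most, all within 105 mm of this axis. The dial gauge (48 mm across) lies 72 mm towards the canner's -x, away from the loose nut.
- lid_wall (a point): The point of the lid's upright wall that faces the loose nut: 34.5 mm from the nut's axis, towards the pot's axis. The wall (radius 117.5 mm about the pot's axis) rises to 204 mm above the table. A finger has free room on the nut's outer side and at both flanks, but cannot pass between nut and lid.
- nut_axis (a point): On the loose nut's axis (a vertical bolt, 12 mm thick) at the top of the 2 mm washer on the ear, 187 mm above the table, where the nut's underside sits when hard down. The bolt ends 36 mm above this point.
- loose_nut (a joint): Turn of the loose wing nut, rad. 0: hard down on its washer (a stop). Negative: so many radians still to turn, clockwise seen from above; it grows as the nut turns clockwise. It turns easily (about 0.025 N m, 1 N at a wing), stays where it is left, and sinks 1.75 mm a turn. Starts between -11 and -5.5.
- wing_tip (a point): Outer end of one wing of the loose nut, 32 mm from its axis, 20.5 mm above its underside. Two like wings stand opposite each other (64 mm over both), each an upright radial blade 7.4 mm thick, round in outline, its lower edge about 8 mm and its top 33 mm above the nut's underside. The hub between is 28 mm across, 18 mm high.
- loose_nut_front: The flats of both wings of the loose nut on one side (the counter-clockwise side of the wing whose end is point wing_tip). Origin on the nut's axis at its underside; x points along the wing to wing_tip; y is normal to this flat, outwards.
- loose_nut_back: The flats of both wings on the other side of the blades; same origin and axes as body loose_nut_front, its flats face -y. If the fingers press on front and back at one time, the nut is pinched.
- left_nut (a joint): Turn of the tight wing nut on the canner's +y side, rad; 0: tight, negative: loosened. Same shape as the loose nut, stiff (0.3 N m).
- gauge_nut (a joint): The same for the tight wing nut beside the gauge (canner's -x side).
- right_nut (a joint): The same for the tight wing nut on the canner's -y side.
- vent (a point): Foot of the vent stem on the lid, where the weight rests: 20 mm along x and 85 mm along y from the canner's origin, 224 mm up. The stem is 8 mm thick and 26 mm high.
- weight: Loose steel pressure weight, a collar 30 mm across and 20 mm high, slipped over the vent stem; origin at the centre of its underside.
- jar1: Glass jar with a brass lid, 80 mm across, 125 mm high, standing beside the canner; origin under its centre.
- jar2: Glass jar with a brass lid, 68 mm across, 100 mm high, standing beside the canner; origin under its centre.
- mug: Blue mug, 80 mm across, 85 mm high; origin under its centre.
- bowl: White bowl, 130 mm across, 55 mm high; origin under its centre.
- candlestick: Brass candlestick, 84 mm across the foot, 155 mm high; origin under its centre.
- ladle: Serving spoon with a wooden handle, lying on the table; origin under its middle.

How it is judged:
By the outcome, as a careful person would: the job done as asked, in the order asked, and still so for the second after the job is handed in, with the robot touching nothing.
It also fails if it takes over 69 s, if anything falls off the work surface, if the arm or the gripper's body presses on something with over 40 N, if the wrist force passes 120 N, or if a joint passes its speed limit or range.

ROBOT

A 6-joint arm with a two-finger parallel gripper is mounted at the origin on the work surface. World frame = base frame: x ahead of the robot, y to its left, z up, the work surface at z = 0. Lengths are in mm, angles in rad, forces in N, time in s.
With the tool pointing down it reaches from about 400 to 925 mm from the base axis. Payload 3.4 kg.
Tool frame: the origin (TCP) lies where the fingers leave the gripper's body, on its centre line; the fingertips stand 73 mm ahead of it and the grasp point (between the pads) lies 54 mm ahead of it; x points along the fingers, y is the direction in which the jaws open and shut, and the axes are right-handed (so a half turn about x gives the same grasp; the last joint's range is limited). The gripper opens to 85 mm and grips with 20 to 120 N. Pads are 22 mm wide; open, the fingers measure 114 mm over their backs; the gripper's body (76 mm by 85 mm) begins 54 mm behind the grasp point. The pads swing forward as they close: fully open they stand 13 mm farther back than shut.
Start: joints at [-1.409, 0.307, 1.506, -0, 1.328, -0.073], TCP at [133.748, -559.234, 303.905] pointing down, gripper open.
Joint ranges: [-3.12, 3.12], [-1.05, 2.28], [0.14, 2.33], [-1.42, 4.57], [0.1, 2.73], [-2.68, 2.68]. Speed limits (rad/s): [2.57, 2.57, 3.14, 3.14, 3.14, 3.14].

INTERFACE

Orientations are given as a unit quaternion [x, y, z, w].
In Python, from station import manip gives the robot as it stands.
- The arm moves only by the tool servo_tool, never from a script. Its arguments are lists of equal length, an entry for each row: "xyz": the shift along the tool's x, y, z as a fraction of full scale, a list of three; "dr": the turn, a rotation vector about the tool's x, y, z as a fraction of full scale, a list of three; "gripper": the opening in per cent of the stroke, from 0 (shut) to 100 (fully open). In form: {"xyz": [[tx, ty, tz], ...], "dr": [[rx, ry, rz], ...], "gripper": [gripper, ...]}. A call has exactly 5 rows; each row shifts and turns the commanded pose from where the row before left it, along the tool's axes as they then stand; what a row does not reach is not made up. Full scale, the value 1, is 25 mm for a shift and 4 degrees for a turn. A row lasts 1/12 s, in which the tool goes at most 41.7 mm and 7.16 degrees, less where a joint would pass 70% of its speed; a pose out of reach is approached as far as the arm can. A call with a number of a shift or a turn outside -1 to 1 is refused whole. A call with a gripper value outside its range is refused whole. The fingers move at their own pace and stop on an object; the grip force is fixed at half the most. Time passes only in rows, so rows that do not move let the fingers close, or fill a call up. It gives the time, the measured TCP pose, the force and the opening at its end, in the units of the state.
- manip.get_state(): the state, without advancing time (a new reading comes with each control period).
- manip.camera(name): name is "scene" or "side" or "wrist"; returns the picture (400x640x3 uint8, red, green, blue); there is no depth.
- manip.camera_params(name): a dict with "fovy" (degrees; the focal length in pixels is half the picture's height over the tangent of half this angle, whatever the lens; pixels are square), "cx", "cy" (the principal point, pixels), "R" (3x3) and "t" (3): a world point X has camera coordinates R X + t. Camera axes: x right, y down, z forward; pixel columns grow to the right and rows downward; lengths in mm; the calibration is good to about 2 mm. A picture is of the moment at which its call begins: read the wrist's pose just before it. camera_params takes no time and is no camera call; for the wrist camera it gives the pose at the moment of the call.
- manip.finish_job(): hands the job in, once; it reports no verdict.
Trained networks look in the newest picture that a camera, given by its name, has taken for a name from the list of things; names that differ only in an ending like _2 or _b are one class to them, and where a whole thing is asked for, a point or a joint stands for the part that bears it (a point fixed in the world has none). Each returns a list of dicts, best first, with "conf" (0 to 1); they miss things now and then, are a little off and sometimes report something else, mostly with a low value. They report only what shows in the picture. A call takes as long as a camera call.
- manip.spot_in(camera, target): "box" ([left, top, right, bottom] in pixels, round what is visible of it).
- manip.cut_out(camera, target): "pixels" (400x640 bool, what is visible of it) and "box" ([left, top, right, bottom] in pixels, round what is visible of it).
The state is a dict: "time_s": time; "qpos": joint angles; "dq": joint speeds; "joint_efforts": joint torques, N m; "eef_pos": TCP position; "ee_rot": TCP orientation; "contact_force": force on the tool from outside, world axes, zero at the start; "torque": the same for the moment, N m; "width": opening from 0.0 (shut) to 1.0 (fully open).
Only numpy, scipy, OpenCV 4.12 (cv2) and the standard library are available. Lean on these libraries where they do the work, as an engineer would, in place of code of your own. Each camera call takes 0.05 s, during which the arm holds its last target.

## Working session

There is one attempt and no reset: what is moved stays moved. The work goes in short steps, Python scripts to look and compute and a tool call to move; the robot and the scene stay as the last step left them, time stands still between calls to the robot, and variables do not carry over. Pictures are saved under pics/ and viewed, and the job is handed in when it is done.

Besides the shell and the picture viewer there is one more tool, called after ">>>" as name(argument=value, ...), one argument or row to a line, values as JSON. servo_tool: Moves the arm, as the interface text tells. Its arguments: {"type":"object","properties":{"xyz":{"type":"array","items":{"type":"array","items":{"type":"number","minimum":-1,"maximum":1}}},"dr":{"type":"array","items":{"type":"array","items":{"type":"number","minimum":-1,"maximum":1}}},"gripper":{"type":"array","items":{"type":"number"}}},"required":["xyz","dr","gripper"]}

```bash
ls; mkdir -p pics
python3 - <<'E'
from station import manip
import cv2
s=manip.get_state(); print(s)
for n in ["scene","side","wrist"]:
    im=manip.camera(n); cv2.imwrite(f"pics/a_{n}.png",im[:,:,::-1])
    p=manip.camera_params(n); print(n,p)
E
```

```text
pics
{'time_s': 0.0, 'qpos': array([-1.40949270e+00,  3.07596823e-01,  1.50767646e+00, -7.51472792e-06,
        1.32839288e+00, -7.35131781e-02]), 'dq': array([ 0.00027174, -0.00132048, -0.00013313, -0.00103647,  0.00158116,
       -0.00019846]), 'joint_efforts': array([-2.25485594e-03, -4.57556641e+01, -2.51917237e+01, -3.67151151e-04,
        1.31690403e-02, -8.21284118e-06]), 'eef_pos': array([ 133.6608943 , -558.68720685,  302.96607754]), 'ee_rot': array([-0.70220354, -0.08356254,  0.70227303, -0.08209799]), 'contact_force': array([-0.52304941, -0.08327663, -0.24802248]), 'torque': array([-0.00647316,  0.04270371,  0.01561016]), 'width': 1.0007390885882577}
scene {'fovy': 56.33216451130373, 'cx': 326.2909788659213, 'cy': 199.08662420119873, 'R': array([[ 0.10085861,  0.99484861,  0.01018724],
       [ 0.69656884, -0.06330031, -0.71469219],
       [-0.71036567,  0.07917897, -0.69936493]]), 't': array([ -40.76995867, -294.00205953, 1621.72590303])}
side {'fovy': 56.52439900857649, 'cx': 315.8474567374413, 'cy': 201.28658496824397, 'R': array([[-0.69803118, -0.7159748 ,  0.01151363],
       [-0.36352927,  0.34047412, -0.86713543],
       [ 0.61692702, -0.6094731 , -0.49793934]]), 't': array([367.0847073 , 332.8934334 , 985.59847741])}
wrist {'fovy': 71.06038290545878, 'cx': 319.42122319200416, 'cy': 202.21489635508053, 'R': array([[ 0.23238169, -0.97262242, -0.00209074],
       [-0.92144627, -0.22084163,  0.31963376],
       [-0.31134469, -0.07235053, -0.94753886]]), 't': array([-573.80797551,  -41.67417311,  381.64906619])}
```

View pics/a_scene.png

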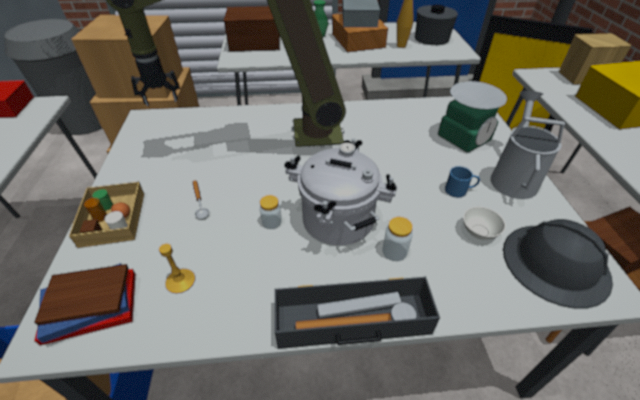

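View pics/a_side.png

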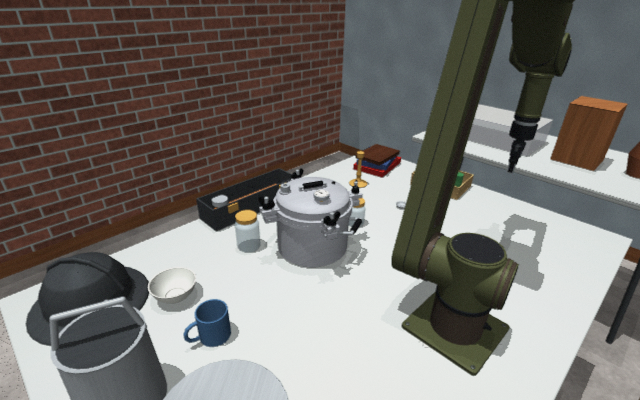

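View pics/a_wrist.png

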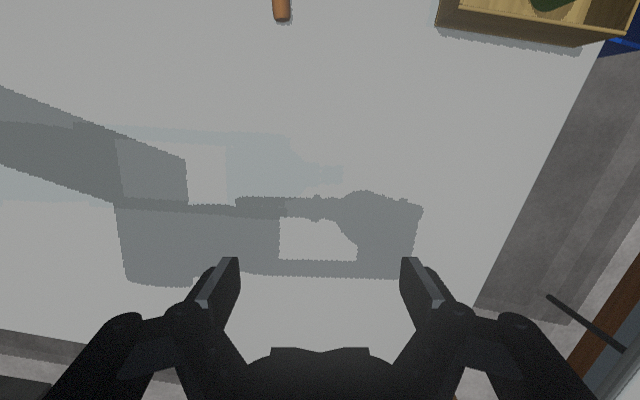

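Scene: canner at about (340,190). Gauge at (347,148) on the robot side, so the loose nut is the far one at about (325,208). Next I locate them.

```bash
cat > h.py <<'E'
from station import manip
import numpy as np, cv2
from scipy.optimize import least_squares
def K(p):
    f=200/np.tan(np.radians(p['fovy'])/2); return np.array([[f,0,p['cx']],[0,f,p['cy']],[0,0,1]])
def proj(p,X):
    X=np.atleast_2d(X); c=X@np.array(p['R']).T+p['t']; u=c@K(p).T; return u[:,:2]/u[:,2:]
def ray(p,uv):
    d=np.linalg.inv(K(p))@np.array([uv[0],uv[1],1.]); R=np.array(p['R']); return -R.T@p['t'], R.T@d
def onz(p,uv,z):
    o,d=ray(p,uv); return o+d*(z-o[2])/d[2]
def tri(obs):
    A=np.zeros((3,3));b=np.zeros(3)
    for p,uv in obs:
        o,d=ray(p,uv); d=d/np.linalg.norm(d); M=np.eye(3)-np.outer(d,d); A+=M;b+=M@o
    return np.linalg.solve(A,b)
E
python3 - <<'E'
from h import *
im={}
for n in ["scene","side"]:
    im[n]=manip.camera(n)
    p=manip.camera_params(n)
    for t in ["canner","loose_nut","left_nut","weight","jar1","jar2"]:
        for r in manip.spot_in(n,t)[:5]:
            b=r['box']; print(n,t,round(r['conf'],2),np.round(b,1))
a=im['scene'][130:250,270:410]; cv2.imwrite('pics/b_scene.png',cv2.resize(a,None,fx=5,fy=5,interpolation=2)[:,:,::-1])
a=im['side'][160:270,240:380]; cv2.imwrite('pics/b_side.png',cv2.resize(a,None,fx=5,fy=5,interpolation=2)[:,:,::-1])
E
```

```text
scene canner 0.92 [283.5 141.1 395.3 246.4]
scene loose_nut 0.46 [311.5 198.7 337.7 216. ]
scene weight 0.67 [364.  172.1 376.1 181.2]
scene weight 0.23 [385.6 214.6 412.6 261.1]
scene jar1 0.65 [382.1 214.3 413.7 263.5]
scene jar1 0.56 [258.8 192.  281.3 232.8]
scene jar1 0.28 [163.  244.3 196.1 294. ]
scene jar2 0.65 [382.1 214.3 413.7 263.5]
scene jar2 0.56 [258.8 192.  281.3 232.8]
scene jar2 0.28 [163.  244.3 196.1 294. ]
side canner 0.56 [253.5 168.8 362.2 266. ]
side loose_nut 0.45 [289.7 172.  301.1 178. ]
side weight 0.61 [279.5 183.8 291.  194.6]
side jar1 0.82 [232.7 213.1 259.  249.2]
side jar1 0.76 [346.3 197.1 367.  225.2]
side jar2 0.82 [232.7 213.1 259.  249.2]
side jar2 0.76 [346.3 197.1 367.  225.2]
```

View pics/b_scene.png

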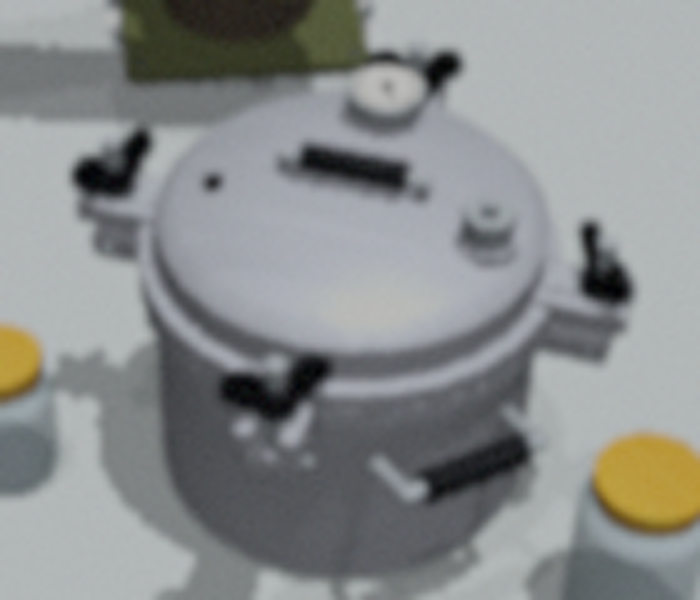

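View pics/b_side.png

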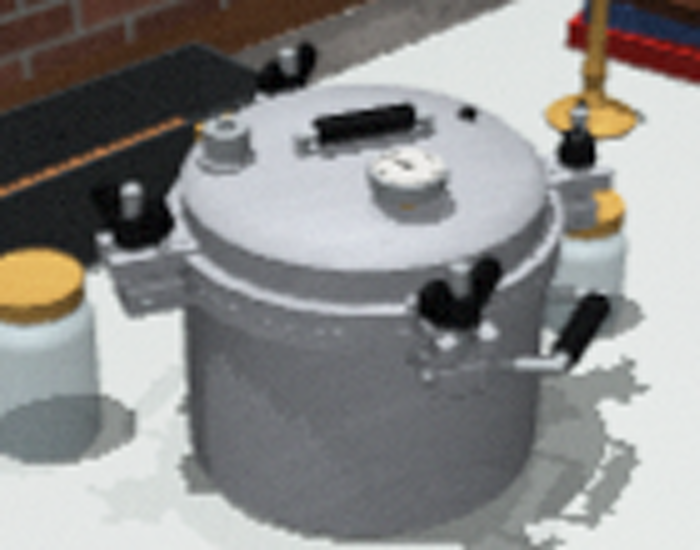

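```bash
cat > fit0.py <<'E'
from h import *
N={'l':(152,0,223),'L':(0,152,223),'g':(-152,0,223),'r':(0,-152,223),'v':(20,85,250)}
obs={'scene':{'L':(390.6,181.8),'r':(293.6,160.8),'v':(367.6,172.6),'l':(325.5,203)},
'side':{'l':(298,170.8),'L':(266,197.8),'g':(332,213.4),'r':(356,182.8),'v':(285.6,184.4)}}
P={n:manip.camera_params(n) for n in obs}
def W(q,a):
    c,s=np.cos(q[2]),np.sin(q[2]); a=np.array(a,float); return np.array([q[0]+c*a[0]-s*a[1],q[1]+s*a[0]+c*a[1],a[2]])
def res(q,f=0):
    return np.concatenate([(proj(P[n],W(q,N[k]))[0]-uv) for n in obs for k,uv in obs[n].items()])
r=least_squares(res,[480,20,0],loss='soft_l1')
print(r.x, np.round(res(r.x).reshape(-1,2),1))
print(W(r.x,(152,0,187)))
E
python3 fit0.py
```

```text
[ 5.15999737e+02  2.76989152e+01 -4.02684311e-01] [[ 0.7 -4.7]
 [-1.6 -4. ]
 [ 0.1 -3.2]
 [-0.7 -1.9]
 [-0.9 -1. ]
 [-0.3 -0.7]
 [-0.4 -0.6]
 [-0.2 -1.1]
 [-0.9 -1.5]]
[655.84161488 -31.86826618 187.        ]
```

Run:
```python
from h import *
from scipy.spatial.transform import Rotation as Ro
s=manip.get_state(); R=Ro.from_quat(s['ee_rot']).as_matrix(); print(np.round(R,3))
p=manip.camera_params('wrist'); Rc=np.array(p['R']); c=-Rc.T@p['t']; print('cam',c, 'in tool',R.T@(c-s['eef_pos']), 'axes in tool\n',np.round(Rc@R,3))
print(s['time_s'])
```

```text
[[ 0.     0.233 -0.973]
 [-0.    -0.973 -0.233]
 [-1.     0.    -0.   ]]
cam [ 213.81602476 -539.99495815  374.48555571] in tool [-70.56101807  -0.0831582  -82.34049234] axes in tool
 [[ 0.     1.     0.   ]
 [-0.32  -0.     0.948]
 [ 0.948 -0.001  0.32 ]]
0.85
```

```bash
cat > plan.py <<'E'
from h import *
from scipy.spatial.transform import Rotation as Ro
import json
def start(s=None):
    s=s or manip.get_state(); R=Ro.from_quat(s['ee_rot']).as_matrix(); return np.array(s['eef_pos']), np.arctan2(R[1,1],R[0,1])
def rows(p,phi,way,g):
    """way: list of (pos,phi) per row targets; assumes tool down"""
    out=[]
    for q,f in way:
        y=np.array([np.cos(phi),np.sin(phi),0]); z=np.array([np.sin(phi),-np.cos(phi),0]); x=np.array([0,0,-1.])
        d=np.array(q)-p; v=np.round(np.array([x@d,y@d,z@d])/25,2); r=round(-np.degrees((f-phi+np.pi)%(2*np.pi)-np.pi)/4,2)
        assert np.all(abs(v)<=1.0) and abs(r)<=1.0,(v,r)
        out.append((v.tolist(),r)); p=p+25*(v[0]*x+v[1]*y+v[2]*z); phi=phi-np.radians(4*r)
    for i in range(0,len(out),5):
        o=out[i:i+5]
        while len(o)<5: o.append(([0,0,0],0))
        print(json.dumps([a for a,b in o]).replace(' ',''), json.dumps([[b,0,0] for a,b in o]).replace(' ',''))
    return p,phi
def line(p,phi,q,f,n): return [(p+(np.array(q)-p)*k/n, phi+(f-phi)*k/n) for k in range(1,n+1)]
E
python3 - <<'E'
from plan import *
p,phi=start(); print(p,phi)
print(rows(p,phi,line(p,phi,[702,-51,332],-0.40,35),0))
E
```

```text
[ 133.75469734 -559.23402852  303.92449785] -1.3359837498787932
[[-0.03,-0.41,-0.77],[-0.03,-0.4,-0.77],[-0.04,-0.37,-0.79],[-0.03,-0.35,-0.8],[-0.03,-0.33,-0.81]] [[-0.38,0,0],[-0.39,0,0],[-0.38,0,0],[-0.38,0,0],[-0.39,0,0]]
[[-0.03,-0.31,-0.81],[-0.03,-0.28,-0.82],[-0.04,-0.27,-0.83],[-0.03,-0.24,-0.84],[-0.03,-0.22,-0.84]] [[-0.38,0,0],[-0.38,0,0],[-0.38,0,0],[-0.39,0,0],[-0.38,0,0]]
[[-0.03,-0.19,-0.85],[-0.04,-0.18,-0.86],[-0.03,-0.15,-0.86],[-0.03,-0.13,-0.86],[-0.03,-0.1,-0.86]] [[-0.38,0,0],[-0.39,0,0],[-0.38,0,0],[-0.38,0,0],[-0.39,0,0]]
[[-0.03,-0.08,-0.87],[-0.04,-0.06,-0.87],[-0.03,-0.04,-0.87],[-0.03,-0.01,-0.87],[-0.03,0.01,-0.87]] [[-0.38,0,0],[-0.38,0,0],[-0.39,0,0],[-0.38,0,0],[-0.38,0,0]]
[[-0.03,0.04,-0.87],[-0.04,0.06,-0.87],[-0.03,0.08,-0.87],[-0.03,0.1,-0.86],[-0.03,0.13,-0.87]] [[-0.38,0,0],[-0.39,0,0],[-0.38,0,0],[-0.38,0,0],[-0.39,0,0]]
[[-0.03,0.15,-0.85],[-0.04,0.17,-0.86],[-0.03,0.2,-0.85],[-0.03,0.22,-0.84],[-0.03,0.24,-0.84]] [[-0.38,0,0],[-0.38,0,0],[-0.39,0,0],[-0.38,0,0],[-0.38,0,0]]
[[-0.03,0.26,-0.83],[-0.04,0.29,-0.82],[-0.03,0.31,-0.82],[-0.03,0.33,-0.8],[-0.03,0.35,-0.8]] [[-0.38,0,0],[-0.39,0,0],[-0.38,0,0],[-0.38,0,0],[-0.39,0,0]]
(array([702.06309182, -51.04905449, 331.92449785]), np.float64(-0.39978913910903513))
```

>>> servo_tool(
  xyz=[
    [-0.03,-0.41,-0.77],
    [-0.03,-0.4,-0.77],
    [-0.04,-0.37,-0.79],
    [-0.03,-0.35,-0.8],
    [-0.03,-0.33,-0.81],
  ],
  dr=[
    [-0.38,0,0],
    [-0.39,0,0],
    [-0.38,0,0],
    [-0.38,0,0],
    [-0.39,0,0],
  ],
  gripper=[0,0,0,0,0],
)

```text
time_s: 1.27
eef_pos: [215.6, -485.9, 308.0]
ee_rot: [0.695, 0.13, -0.695, 0.13]
contact_force: [-0.1, 0.3, 0.3]
width: 0.298
```

>>> servo_tool(
  xyz=[
    [-0.03,-0.31,-0.81],
    [-0.03,-0.28,-0.82],
    [-0.04,-0.27,-0.83],
    [-0.03,-0.24,-0.84],
    [-0.03,-0.22,-0.84],
  ],
  dr=[
    [-0.38,0,0],
    [-0.38,0,0],
    [-0.38,0,0],
    [-0.39,0,0],
    [-0.38,0,0],
  ],
  gripper=[0,0,0,0,0],
)

```text
time_s: 1.68
eef_pos: [296.7, -413.3, 312.1]
ee_rot: [0.685, 0.176, -0.685, 0.176]
contact_force: [-0.2, -0.7, 0.9]
width: -0.003
```

>>> servo_tool(
  xyz=[
    [-0.03,-0.19,-0.85],
    [-0.04,-0.18,-0.86],
    [-0.03,-0.15,-0.86],
    [-0.03,-0.13,-0.86],
    [-0.03,-0.1,-0.86],
  ],
  dr=[
    [-0.38,0,0],
    [-0.39,0,0],
    [-0.38,0,0],
    [-0.38,0,0],
    [-0.39,0,0],
  ],
  gripper=[0,0,0,0,0],
)

```text
time_s: 2.1
eef_pos: [378.0, -340.7, 316.1]
ee_rot: [0.672, 0.222, -0.671, 0.222]
contact_force: [-0.0, 0.3, -0.2]
width: -0.005
```

>>> servo_tool(
  xyz=[
    [-0.03,-0.08,-0.87],
    [-0.04,-0.06,-0.87],
    [-0.03,-0.04,-0.87],
    [-0.03,-0.01,-0.87],
    [-0.03,0.01,-0.87],
  ],
  dr=[
    [-0.38,0,0],
    [-0.38,0,0],
    [-0.39,0,0],
    [-0.38,0,0],
    [-0.38,0,0],
  ],
  gripper=[0,0,0,0,0],
)

```text
time_s: 2.52
eef_pos: [459.1, -268.0, 320.1]
ee_rot: [0.655, 0.266, -0.655, 0.266]
contact_force: [-0.2, -0.0, -0.3]
width: 0.002
```

>>> servo_tool(
  xyz=[
    [-0.03,0.04,-0.87],
    [-0.04,0.06,-0.87],
    [-0.03,0.08,-0.87],
    [-0.03,0.1,-0.86],
    [-0.03,0.13,-0.87],
  ],
  dr=[
    [-0.38,0,0],
    [-0.39,0,0],
    [-0.38,0,0],
    [-0.38,0,0],
    [-0.39,0,0],
  ],
  gripper=[0,0,0,0,0],
)

```text
time_s: 2.93
eef_pos: [540.4, -195.3, 324.0]
ee_rot: [-0.636, -0.309, 0.636, -0.309]
contact_force: [0.2, -0.2, 0.8]
width: 0.003
```

>>> servo_tool(
  xyz=[
    [-0.03,0.15,-0.85],
    [-0.04,0.17,-0.86],
    [-0.03,0.2,-0.85],
    [-0.03,0.22,-0.84],
    [-0.03,0.24,-0.84],
  ],
  dr=[
    [-0.38,0,0],
    [-0.38,0,0],
    [-0.39,0,0],
    [-0.38,0,0],
    [-0.38,0,0],
  ],
  gripper=[0,0,0,0,0],
)

```text
time_s: 3.35
eef_pos: [621.6, -122.7, 327.9]
ee_rot: [-0.614, -0.351, 0.614, -0.351]
contact_force: [-0.0, -0.4, -0.7]
width: 0.002
```

>>> servo_tool(
  xyz=[
    [-0.03,0.26,-0.83],
    [-0.04,0.29,-0.82],
    [-0.03,0.31,-0.82],
    [-0.03,0.33,-0.8],
    [-0.03,0.35,-0.8],
  ],
  dr=[
    [-0.38,0,0],
    [-0.39,0,0],
    [-0.38,0,0],
    [-0.38,0,0],
    [-0.39,0,0],
  ],
  gripper=[0,0,0,0,0],
)

```text
time_s: 3.77
eef_pos: [702.8, -50.3, 331.8]
ee_rot: [-0.589, -0.391, 0.589, -0.391]
contact_force: [-0.4, 0.3, -0.4]
width: -0.002
```

Run:
```python
from plan import *
im=manip.camera('wrist'); cv2.imwrite('pics/c_wrist.png',im[:,:,::-1]); np.savez('c.npz',**{k:np.array(v) for k,v in manip.camera_params('wrist').items()})
print(start(), manip.get_state()['qpos'],manip.get_state()['width'])
for t in ['loose_nut','wing_tip']:
    for r in manip.spot_in('wrist',t): print(t,r)
```

```text
(array([705.91263802, -47.14895208, 331.59497535]), np.float64(-0.39488205668015586)) [-0.12772504  0.47678418  1.15993757  0.00319882  1.50161472  0.26693657] -0.0003284083346694276
loose_nut {'box': [225.8, 191.5, 287.8, 261.6], 'conf': 0.59}
wing_tip {'box': [223.7, 193.6, 286.0, 264.5], 'conf': 0.82}
```

View pics/c_wrist.png

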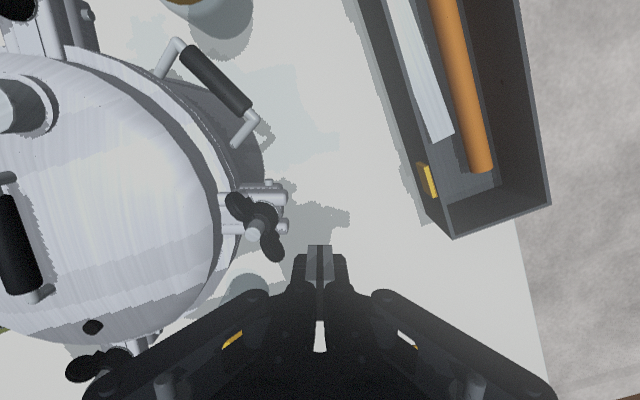

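Run:
```python
from plan import *
import pickle
s=manip.get_state();p=manip.camera_params('wrist');im=manip.camera('wrist'); print(start(s),start())
pickle.dump((p,im),open('d.pkl','wb'))
a=im[170:290,200:340]; cv2.imwrite('pics/d.png',cv2.resize(a,None,fx=5,fy=5,interpolation=2)[:,:,::-1])
for t in ['loose_nut','weight','right_nut','left_nut']:
    for r in manip.cut_out('wrist',t): 
        ys,xs=np.nonzero(r['pixels']); print(t,r['conf'],r['box'],xs.mean(),ys.mean())
```

```text
(array([702.96099466, -49.84961702, 331.2935796 ]), np.float64(-0.39797476508148566)) (array([702.10413323, -50.68649206, 331.35071402]), np.float64(-0.3990642384201854))
loose_nut 0.91 [225.5, 193.8, 283.8, 261.9] 257.71039182282794 222.75865985235663
weight 0.77 [1.4, 81.7, 44.0, 138.8] 18.774962742175855 108.68256333830104
right_nut 0.77 [63.3, 346.6, 127.7, 384.3] 94.9971671388102 365.14376770538246
left_nut 0.76 [1.8, 0.0, 33.8, 19.7] 16.566176470588236 9.472058823529412
```

View pics/d.png

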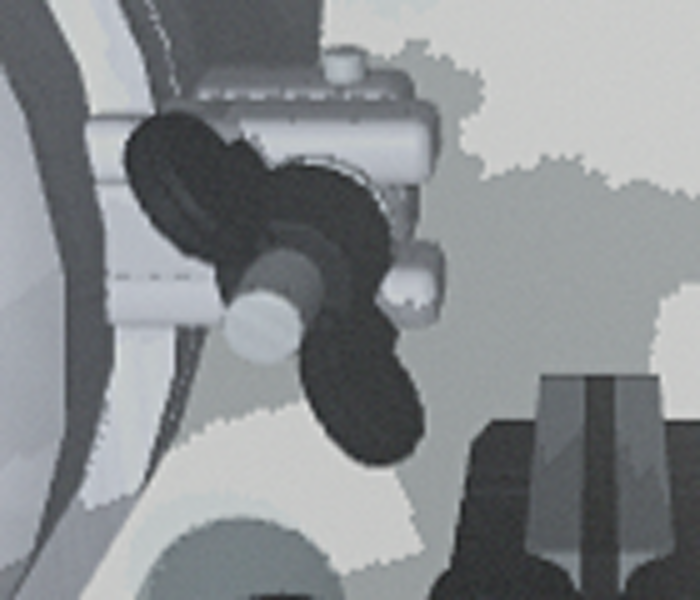

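Run:
```python
from plan import *
import pickle
p,im=pickle.load(open('d.pkl','rb'))
cr=lambda u,v:(200+u/5,170+v/5)
b=onz(p,cr(263,327),223); print('bolt',b)
for zz in (207.5,209,211):
    print(zz,onz(p,cr(182,187),zz)-b,onz(p,cr(366,393),zz)-b)
print('tip expected at z258:', onz(p,cr(600,378),331.35-73))
# predicted pixel of finger tip corners
tcp=np.array([702.1,-50.7,331.35])
print((proj(p,tcp-[0,0,73])-[200,170])*5)
# hub circle center on top z~206
print((proj(p,[[b[0],b[1],187],[b[0],b[1],205],[b[0],b[1],223]])-[200,170])*5)
```

```text
bolt [658.65521528 -33.8746151  223.        ]
207.5 [ -7.22763813  19.66400065 -15.5       ] [  2.96831929 -21.4315506  -15.5       ]
209 [ -6.58331578  19.97524823 -14.        ] [  3.53394313 -20.80310289 -14.        ]
211 [ -5.7242193   20.39024501 -12.        ] [  4.28810824 -19.96517261 -12.        ]
tip expected at z258: [706.244874   -42.62263743 258.35      ]
[[594.02279902 448.00355517]]
[[312.54220858 232.68013882]
 [289.74869716 276.07507203]
 [263.         327.        ]]
```

Wrist view: bolt tip at (252.6,235.4), wings at about (236,207) and (273,249), and the closed fingertip is about 12 mm by 22 mm. The nut axis works out to about (658.7,-33.9). The wings lie at +127° and -53° from the outward direction. Next I plan the first stroke on the +127° wing.

```bash
cat > st.py <<'E'
from plan import *
B=np.array([658.7,-33.9]); YAW=-0.40
def C(al,m=0,R=21,z=282):
    a=np.radians(al); u=np.array([np.cos(a),np.sin(a)]); n=np.array([-u[1],u[0]])
    h=6.3*abs(np.sin(a))+11*abs(np.cos(a)); c=R*u+(3.7+h+m)*n
    k,s=np.cos(YAW),np.sin(YAW); return np.array([B[0]+k*c[0]-s*c[1],B[1]+s*c[0]+k*c[1],z])
def rel(p):
    d=np.array(p)[:2]-B; k,s=np.cos(YAW),np.sin(YAW); return np.array([k*d[0]+s*d[1],-s*d[0]+k*d[1]])
E
python3 - <<'E'
from st import *
p,phi=start(); p=np.array([702.1,-50.8,331.6]); phi=YAW
q=C(127,4,z=306)
w=line(p,phi,q,phi,5); w+=line(q,phi,C(127,4),phi,3)+[(C(127,4),phi)]*2
p,f=rows(p,phi,w,0)
w=[(C(a),phi) for a in (120,108,96,84,72,60,48,36,24,12,0,-12,-24,-36,-48)]
print(); rows(p,f,w,0)
for a in (127,100,45,0,-45,-80): print(a,rel(C(a)))
E
```

```text
[[0.2,-0.6,-0.03],[0.21,-0.59,-0.03],[0.2,-0.6,-0.03],[0.21,-0.6,-0.03],[0.2,-0.6,-0.03]] [[-0.0,0,0],[-0.0,0,0],[-0.0,0,0],[-0.0,0,0],[-0.0,0,0]]
[[0.32,0.0,-0.0],[0.32,0.0,-0.0],[0.32,0.0,-0.0],[0.0,0.0,-0.0],[0.0,0.0,-0.0]] [[-0.0,0,0],[-0.0,0,0],[-0.0,0,0],[-0.0,0,0],[-0.0,0,0]]

[[0.0,0.2,-0.23],[0.0,0.17,-0.2],[0.0,0.23,-0.16],[0.0,0.17,-0.09],[0.0,0.12,-0.08]] [[-0.0,0,0],[-0.0,0,0],[-0.0,0,0],[-0.0,0,0],[-0.0,0,0]]
[[0.0,0.15,-0.06],[0.0,0.18,-0.02],[0.0,0.2,0.02],[0.0,0.21,0.09],[0.0,0.19,0.14]] [[-0.0,0,0],[-0.0,0,0],[-0.0,0,0],[-0.0,0,0],[-0.0,0,0]]
[[0.0,0.15,0.21],[0.0,0.11,0.14],[0.0,0.08,0.19],[0.0,0.03,0.22],[0.0,-0.03,0.24]] [[-0.0,0,0],[-0.0,0,0],[-0.0,0,0],[-0.0,0,0],[-0.0,0,0]]
127 [-24.89826387   7.53266124]
100 [-15.28154296  18.62941052]
45 [ 3.58294731 26.1155375 ]
0 [21.  14.7]
-45 [26.1155375  -3.58294731]
-80 [ 15.28154296 -18.62941052]
```

>>> servo_tool(
  xyz=[
    [0.2,-0.6,-0.03],
    [0.21,-0.59,-0.03],
    [0.2,-0.6,-0.03],
    [0.21,-0.6,-0.03],
    [0.2,-0.6,-0.03],
  ],
  dr=[
    [0,0,0],
    [0,0,0],
    [0,0,0],
    [0,0,0],
    [0,0,0],
  ],
  gripper=[0,0,0,0,0],
)

```text
time_s: 4.58
eef_pos: [633.4, -19.1, 306.4]
ee_rot: [0.59, 0.39, -0.59, 0.39]
contact_force: [-0.5, -0.2, 0.3]
width: 0.001
```

>>> servo_tool(
  xyz=[
    [0,0,0],
    [0,0,0],
    [0.32,0,0],
    [0.32,0,0],
    [0,0,0],
  ],
  dr=[
    [0,0,0],
    [0,0,0],
    [0,0,0],
    [0,0,0],
    [0,0,0],
  ],
  gripper=[0,0,0,0,0],
)

```text
time_s: 5.0
eef_pos: [634.5, -19.0, 288.3]
ee_rot: [-0.589, -0.391, 0.59, -0.39]
contact_force: [-0.7, -0.5, -0.6]
width: 0.003
```

Run:
```python
from st import *
im=manip.camera('wrist'); cv2.imwrite('pics/e.png',cv2.resize(im[150:310,210:430],None,fx=3.5,fy=3.5)[:,:,::-1])
im=manip.camera('side'); cv2.imwrite('pics/e2.png',cv2.resize(im[140:250,250:370],None,fx=5,fy=5,interpolation=2)[:,:,::-1])
s=manip.get_state(); print(s['eef_pos'],s['contact_force'],rel(s['eef_pos']))
```

```text
[634.81789782 -18.84954312 289.3392611 ] [ 0.38250831 -0.05184047 -0.59134346] [-27.85779675   4.56226014]
```

View pics/e.png

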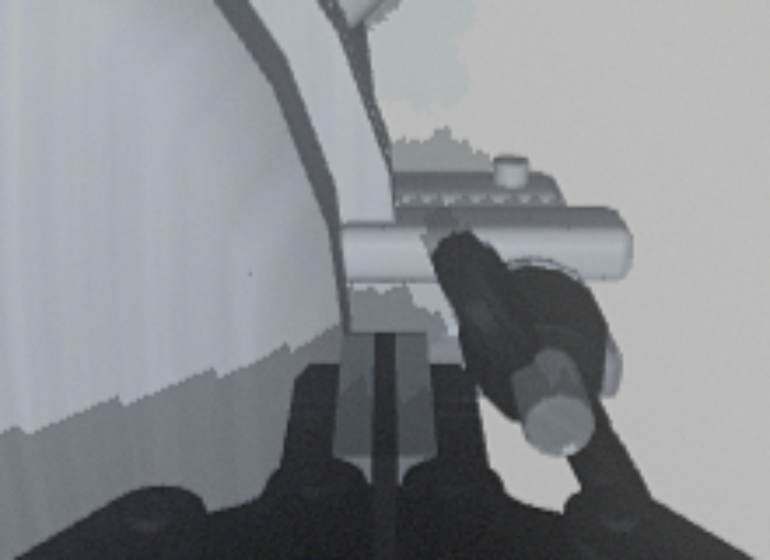

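View pics/e2.png

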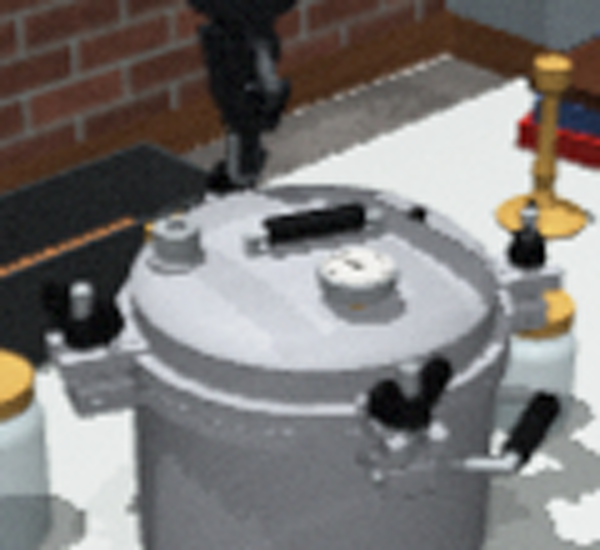

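>>> servo_tool(
  xyz=[
    [0.16,0.04,0],
    [0.16,0,0],
    [0,0,0],
    [0,0.1,-0.12],
    [0,0.12,-0.12],
  ],
  dr=[
    [0,0,0],
    [0,0,0],
    [0,0,0],
    [0,0,0],
    [0,0,0],
  ],
  gripper=[0,0,0,0,0],
)

```text
time_s: 5.52
eef_pos: [642.5, -15.7, 282.1]
ee_rot: [-0.589, -0.391, 0.59, -0.39]
contact_force: [-1.4, -1.5, -0.7]
width: -0.001
```

Run:
```python
from st import *
im=manip.camera('wrist'); cv2.imwrite('pics/f.png',cv2.resize(im[150:310,210:430],None,fx=3.5,fy=3.5)[:,:,::-1])
s=manip.get_state(); print(s['eef_pos'],s['contact_force'],rel(s['eef_pos']))
```

```text
[643.64461995 -15.31260466 282.26706097] [-0.47973015  0.01599552 -1.13858216] [-21.105196    11.25728369]
```

View pics/f.png

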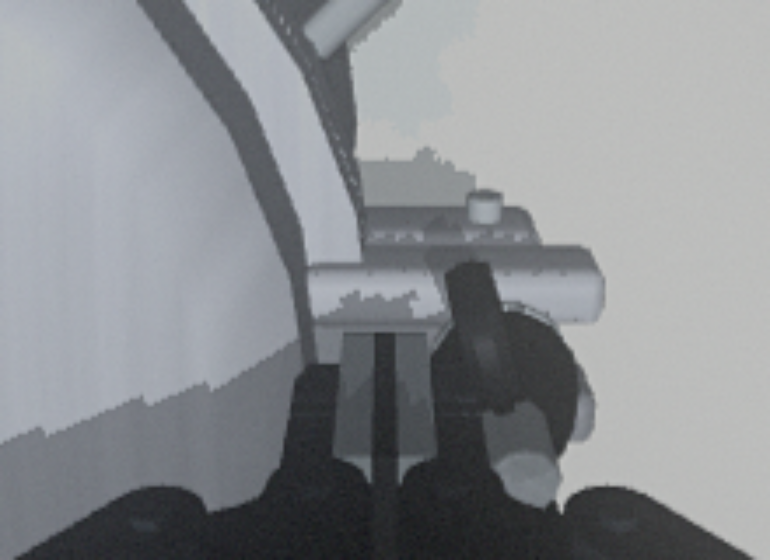

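Run:
```python
from st import *
p,phi=start(); 
w=[(C(a),phi) for a in range(102,-86,-13)]
print(len(w)); p,f=rows(p,phi,w,0)
print(p,rel(p))
```

```text
15
[[0.01,0.19,-0.27],[0.0,0.26,-0.13],[0.0,0.11,-0.09],[0.0,0.16,-0.07],[0.0,0.19,-0.03]] [[-0.0,0,0],[-0.0,0,0],[-0.0,0,0],[-0.0,0,0],[-0.0,0,0]]
[[0.0,0.21,0.02],[0.0,0.23,0.08],[0.0,0.2,0.16],[0.0,0.15,0.21],[0.0,0.12,0.17]] [[-0.0,0,0],[-0.0,0,0],[-0.0,0,0],[-0.0,0,0],[-0.0,0,0]]
[[0.0,0.07,0.22],[0.0,0.01,0.24],[0.0,-0.07,0.26],[0.0,-0.15,0.24],[0.0,-0.22,0.19]] [[-0.0,0,0],[-0.0,0,0],[-0.0,0,0],[-0.0,0,0],[-0.0,0,0]]
[665.58985426 -57.15345421 282.01706097] [ 15.4012976  -18.73481402]
```

>>> servo_tool(
  xyz=[
    [0,0.19,-0.27],
    [0,0.26,-0.13],
    [0,0.11,-0.09],
    [0,0.16,-0.07],
    [0,0.19,-0.03],
  ],
  dr=[
    [0,0,0],
    [0,0,0],
    [0,0,0],
    [0,0,0],
    [0,0,0],
  ],
  gripper=[0,0,0,0,0],
)

```text
time_s: 5.98
eef_pos: [670.4, -10.2, 282.5]
ee_rot: [0.59, 0.391, -0.589, 0.391]
contact_force: [-0.8, 1.4, -0.4]
width: 0.004
```

>>> servo_tool(
  xyz=[
    [0,0.21,0.02],
    [0,0.23,0.08],
    [0,0.2,0.16],
    [0,0.15,0.21],
    [0,0.12,0.17],
  ],
  dr=[
    [0,0,0],
    [0,0,0],
    [0,0,0],
    [0,0,0],
    [0,0,0],
  ],
  gripper=[0,0,0,0,0],
)

```text
time_s: 6.4
eef_pos: [684.9, -35.1, 282.4]
ee_rot: [0.59, 0.391, -0.589, 0.391]
contact_force: [0.0, 2.2, -0.1]
width: 0.002
```

>>> servo_tool(
  xyz=[
    [0,0.07,0.22],
    [0,0.01,0.24],
    [0,-0.07,0.26],
    [0,-0.15,0.24],
    [0,-0.22,0.19],
  ],
  dr=[
    [0,0,0],
    [0,0,0],
    [0,0,0],
    [0,0,0],
    [0,0,0],
  ],
  gripper=[0,0,0,0,0],
)

```text
time_s: 6.82
eef_pos: [664.8, -58.5, 282.7]
ee_rot: [0.59, 0.39, -0.589, 0.391]
contact_force: [1.9, -0.0, 0.7]
width: -0.003
```

Run:
```python
from st import *
im=manip.camera('wrist'); cv2.imwrite('pics/g.png',cv2.resize(im[100:310,180:460],None,fx=2.8,fy=2.8)[:,:,::-1])
s=manip.get_state(); print(s['eef_pos'],s['contact_force'],rel(s['eef_pos']))
```

```text
[663.10013112 -58.58703366 282.80923091] [-0.73303157 -0.43258402  0.18231089] [ 13.66637287 -21.02477199]
```

View pics/g.png

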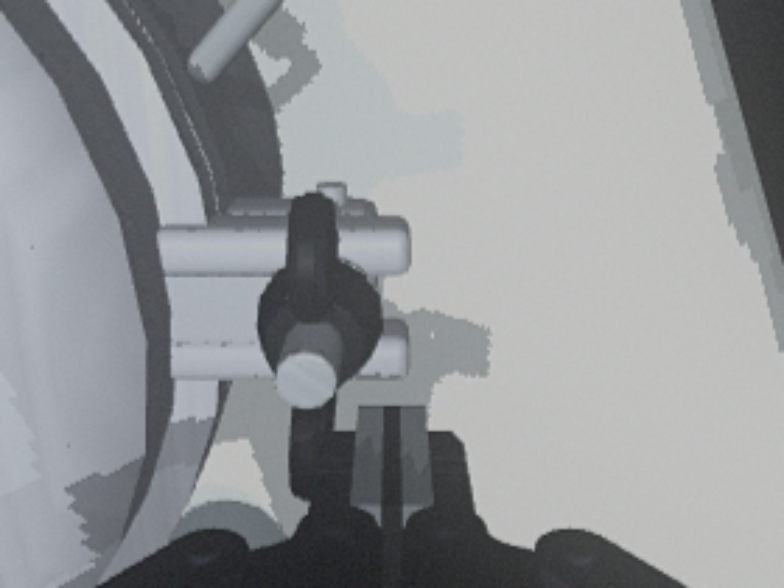

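Run:
```python
from st import *
p,phi=start(); phi0=phi
k,s=np.cos(YAW),np.sin(YAW); dx=np.array([k,s,0])
a=p+4*dx+[0,0,5]; b=np.array([*(p+5*dx)[:2],308]); q=C(91,5,z=308)
w=[(a,phi),(b-[0,0,10],phi),(b,phi)]+line(b,phi,q,phi,4)+[(q,phi)]+line(q,phi,C(91,4),phi,2)
p,f=rows(p,phi,w,0); print(p,rel(p))
w=[(C(x),phi) for x in range(88,-12,-10)]
p,f=rows(p,phi,w,0)
print(p,rel(p))
```

```text
[[-0.2,0.16,-0.0],[-0.41,0.04,-0.0],[-0.4,-0.0,-0.0],[0.0,-0.34,-0.42],[0.0,-0.34,-0.41]] [[-0.0,0,0],[-0.0,0,0],[-0.0,0,0],[-0.0,0,0],[-0.0,0,0]]
[[0.0,-0.35,-0.42],[0.0,-0.34,-0.42],[0.0,0.0,0.0],[0.52,0.02,0.0],[0.52,0.02,-0.0]] [[-0.0,0,0],[-0.0,0,0],[-0.0,0,0],[-0.0,0,0],[-0.0,0,0]]
[653.36942396  -9.12555028 282.05923091] [-14.55741081  20.7429552 ]
[[0.0,0.2,-0.02],[0.0,0.08,-0.07],[0.0,0.11,-0.06],[0.0,0.13,-0.05],[0.0,0.16,-0.02]] [[-0.0,0,0],[-0.0,0,0],[-0.0,0,0],[-0.0,0,0],[-0.0,0,0]]
[[0.0,0.16,0.02],[0.0,0.18,0.06],[0.0,0.16,0.1],[0.0,0.15,0.14],[0.0,0.11,0.16]] [[-0.0,0,0],[-0.0,0,0],[-0.0,0,0],[-0.0,0,0],[-0.0,0,0]]
[683.98383469 -29.15073081 282.05923091] [21.43850138 14.22035559]
```

>>> servo_tool(
  xyz=[
    [-0.2,0.16,0],
    [-0.41,0.04,0],
    [-0.4,0,0],
    [0,-0.34,-0.42],
    [0,-0.34,-0.41],
  ],
  dr=[
    [0,0,0],
    [0,0,0],
    [0,0,0],
    [0,0,0],
    [0,0,0],
  ],
  gripper=[0,0,0,0,0],
)

```text
time_s: 7.28
eef_pos: [662.5, -33.1, 309.1]
ee_rot: [0.59, 0.39, -0.589, 0.391]
contact_force: [-0.4, 0.4, -1.0]
width: -0.006
```

>>> servo_tool(
  xyz=[
    [0,-0.35,-0.42],
    [0,-0.34,-0.42],
    [0,0,0],
    [0.52,0.02,0],
    [0.52,0.02,0],
  ],
  dr=[
    [0,0,0],
    [0,0,0],
    [0,0,0],
    [0,0,0],
    [0,0,0],
  ],
  gripper=[0,0,0,0,0],
)

```text
time_s: 7.7
eef_pos: [655.4, -6.8, 282.3]
ee_rot: [0.589, 0.391, -0.588, 0.392]
contact_force: [-2.5, 0.8, 2.8]
width: -0.001
```

>>> servo_tool(
  xyz=[
    [0,0.2,-0.02],
    [0,0.08,-0.07],
    [0,0.11,-0.06],
    [0,0.13,-0.05],
    [0,0.16,-0.02],
  ],
  dr=[
    [0,0,0],
    [0,0,0],
    [0,0,0],
    [0,0,0],
    [0,0,0],
  ],
  gripper=[0,0,0,0,0],
)

```text
time_s: 8.12
eef_pos: [673.9, -9.3, 282.5]
ee_rot: [0.59, 0.39, -0.589, 0.391]
contact_force: [-1.3, 1.7, 0.3]
width: -0.002
```

>>> servo_tool(
  xyz=[
    [0,0.16,0.02],
    [0,0.18,0.06],
    [0,0.16,0.1],
    [0,0.12,0.12],
    [0,0,0],
  ],
  dr=[
    [0,0,0],
    [0,0,0],
    [0,0,0],
    [0,0,0],
    [0,0,0],
  ],
  gripper=[0,0,0,0,0],
)

```text
time_s: 8.53
eef_pos: [685.0, -23.6, 281.7]
ee_rot: [0.59, 0.39, -0.589, 0.391]
contact_force: [-0.5, 0.1, -0.5]
width: 0.001
```

Run:
```python
from st import *
im=manip.camera('wrist'); cv2.imwrite('pics/h.png',cv2.resize(im[100:310,180:460],None,fx=2.8,fy=2.8)[:,:,::-1])
s=manip.get_state(); print(s['eef_pos'],s['contact_force'],rel(s['eef_pos']))
```

```text
[684.82089553 -23.33930185 281.71311221] [-0.36126311 -0.41069049  0.3834863 ] [19.94640843 19.89900297]
```

View pics/h.png

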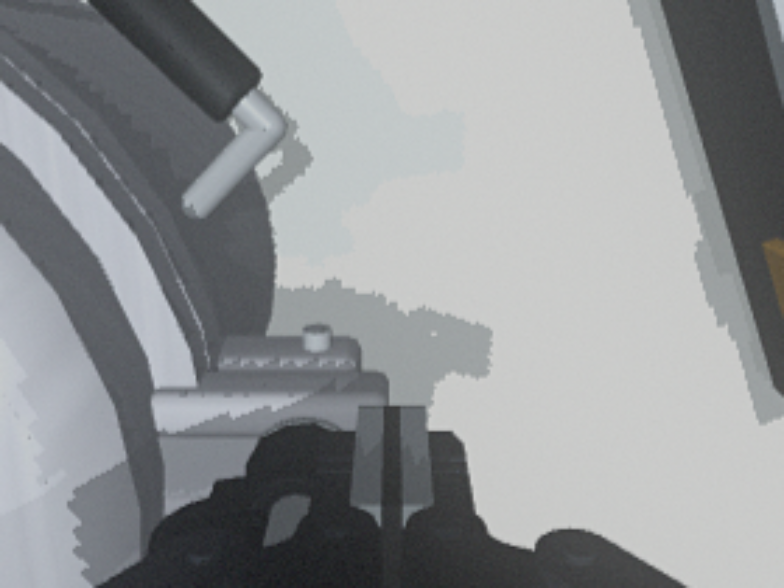

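Run:
```python
from st import *
p,phi=start(); print(p,phi)
w=[(C(x,R=21.5),phi) for x in np.linspace(4.5,-93.5,30)]
w=[(p+(w[0][0]-p)*.5,phi)]+w[:29]
w=[((q[0],q[1],282.),f) for (q,f) in w]
p,f=rows(p,phi,w,0)
print(p,rel(p))
```

```text
[684.82089553 -23.33930185 281.71311221] -0.40072978860929137
[[-0.01,0.01,0.06],[-0.0,0.0,0.06],[-0.0,0.04,0.07],[-0.0,0.04,0.04],[-0.0,0.03,0.04]] [[-0.0,0,0],[-0.0,0,0],[-0.0,0,0],[-0.0,0,0],[-0.0,0,0]]
[[-0.0,0.03,0.05],[-0.0,0.03,0.04],[-0.0,0.02,0.05],[-0.0,0.03,0.06],[-0.0,0.02,0.05]] [[-0.0,0,0],[-0.0,0,0],[-0.0,0,0],[-0.0,0,0],[-0.0,0,0]]
[[-0.0,0.01,0.06],[-0.0,0.01,0.07],[-0.0,0.01,0.06],[-0.0,0.0,0.06],[-0.0,-0.0,0.07]] [[-0.0,0,0],[-0.0,0,0],[-0.0,0,0],[-0.0,0,0],[-0.0,0,0]]
[[-0.0,-0.01,0.07],[-0.0,-0.01,0.07],[-0.0,-0.02,0.06],[-0.0,-0.03,0.07],[-0.0,-0.03,0.07]] [[-0.0,0,0],[-0.0,0,0],[-0.0,0,0],[-0.0,0,0],[-0.0,0,0]]
[[-0.0,-0.04,0.06],[-0.0,-0.04,0.06],[-0.0,-0.04,0.06],[-0.0,-0.06,0.06],[-0.0,-0.05,0.05]] [[-0.0,0,0],[-0.0,0,0],[-0.0,0,0],[-0.0,0,0],[-0.0,0,0]]
[[-0.0,-0.07,0.05],[-0.0,-0.06,0.04],[-0.0,-0.07,0.04],[-0.0,-0.07,0.03],[-0.0,-0.08,0.03]] [[-0.0,0,0],[-0.0,0,0],[-0.0,0,0],[-0.0,0,0],[-0.0,0,0]]
[659.42437761 -57.65062473 281.96311221] [  9.91612487 -21.59368809]
```

>>> servo_tool(
  xyz=[
    [0,0.01,0.06],
    [0,0,0.06],
    [0,0.04,0.07],
    [0,0.04,0.04],
    [0,0.03,0.04],
  ],
  dr=[
    [0,0,0],
    [0,0,0],
    [0,0,0],
    [0,0,0],
    [0,0,0],
  ],
  gripper=[0,0,0,0,0],
)

```text
time_s: 9.0
eef_pos: [684.1, -29.7, 281.7]
ee_rot: [-0.589, -0.391, 0.589, -0.39]
contact_force: [-0.9, 2.5, 0.3]
width: -0.0
```

>>> servo_tool(
  xyz=[
    [0,0.03,0.05],
    [0,0.03,0.04],
    [0,0.02,0.05],
    [0,0.03,0.06],
    [0,0.02,0.05],
  ],
  dr=[
    [0,0,0],
    [0,0,0],
    [0,0,0],
    [0,0,0],
    [0,0,0],
  ],
  gripper=[0,0,0,0,0],
)

```text
time_s: 9.42
eef_pos: [685.1, -36.9, 281.7]
ee_rot: [0.589, 0.391, -0.589, 0.391]
contact_force: [-0.9, 0.9, -0.8]
width: 0.001
```

>>> servo_tool(
  xyz=[
    [0,0.01,0.06],
    [0,0.01,0.07],
    [0,0.01,0.06],
    [0,0,0.06],
    [0,0,0.07],
  ],
  dr=[
    [0,0,0],
    [0,0,0],
    [0,0,0],
    [0,0,0],
    [0,0,0],
  ],
  gripper=[0,0,0,0,0],
)

```text
time_s: 9.83
eef_pos: [682.7, -44.6, 281.7]
ee_rot: [0.589, 0.391, -0.589, 0.391]
contact_force: [1.8, 1.7, -0.1]
width: 0.0
```

>>> servo_tool(
  xyz=[
    [0,-0.01,0.07],
    [0,-0.01,0.07],
    [0,-0.02,0.06],
    [0,-0.03,0.07],
    [0,-0.03,0.07],
  ],
  dr=[
    [0,0,0],
    [0,0,0],
    [0,0,0],
    [0,0,0],
    [0,0,0],
  ],
  gripper=[0,0,0,0,0],
)

```text
time_s: 10.25
eef_pos: [677.0, -51.6, 281.8]
ee_rot: [0.589, 0.391, -0.589, 0.391]
contact_force: [1.6, 1.7, 1.5]
width: -0.001
```

>>> servo_tool(
  xyz=[
    [0,-0.04,0.06],
    [0,-0.04,0.06],
    [0,-0.04,0.06],
    [0,-0.06,0.06],
    [0,-0.05,0.05],
  ],
  dr=[
    [0,0,0],
    [0,0,0],
    [0,0,0],
    [0,0,0],
    [0,0,0],
  ],
  gripper=[0,0,0,0,0],
)

```text
time_s: 10.67
eef_pos: [668.7, -56.0, 281.7]
ee_rot: [-0.589, -0.391, 0.589, -0.391]
contact_force: [1.1, 0.8, 0.0]
width: -0.001
```

>>> servo_tool(
  xyz=[
    [0,-0.07,0.05],
    [0,-0.06,0.04],
    [0,-0.07,0.04],
    [0,-0.07,0.03],
    [0,-0.08,0.03],
  ],
  dr=[
    [0,0,0],
    [0,0,0],
    [0,0,0],
    [0,0,0],
    [0,0,0],
  ],
  gripper=[0,0,0,0,0],
)

```text
time_s: 11.08
eef_pos: [659.2, -56.7, 281.8]
ee_rot: [0.59, 0.391, -0.589, 0.391]
contact_force: [2.5, 0.6, 0.8]
width: 0.001
```

Run:
```python
from st import *
im=manip.camera('wrist'); cv2.imwrite('pics/i.png',cv2.resize(im[100:310,180:460],None,fx=2.8,fy=2.8)[:,:,::-1])
s=manip.get_state(); print(s['eef_pos'],s['contact_force'],rel(s['eef_pos']))
```

```text
[658.6137851  -56.71886146 281.82234443] [1.26072036 0.83944014 0.596898  ] [  8.80667402 -21.05113688]
```

View pics/i.png

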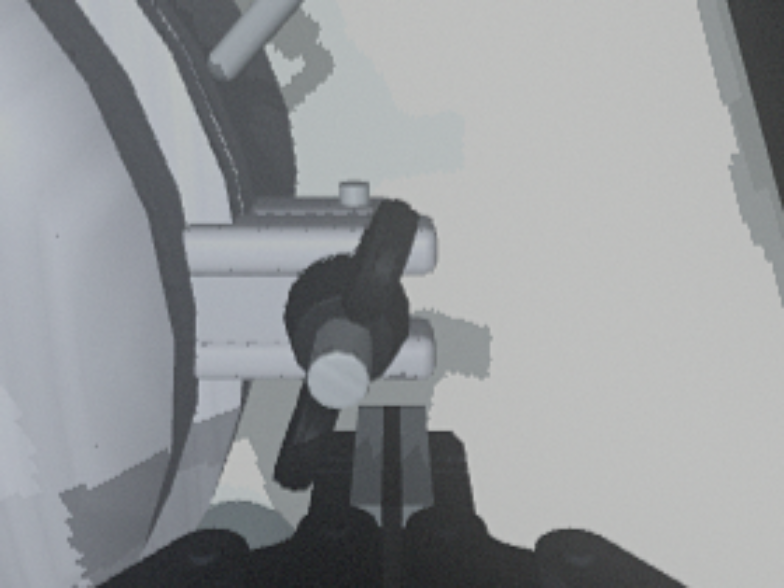

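Run:
```python
from st import *
p,phi=start(); 
k,s=np.cos(YAW),np.sin(YAW); dx=np.array([k,s,0])
a=p+4*dx+[0,0,5]; b=np.array([*(p+5*dx)[:2],308]); q=C(70,5,z=308)
w=[(a,phi),(b-[0,0,10],phi),(b,phi)]+line(b,phi,q,phi,4)+[(q,phi)]+line(q,phi,C(70,5),phi,2)
p,f=rows(p,phi,w,0); print(p,rel(p))
w=[(C(x,R=21),phi) for x in np.linspace(68,-102,50)]
p,f=rows(p,phi,w,0)
print(p,rel(p))
```

```text
[[-0.2,0.16,0.0],[-0.45,0.04,0.0],[-0.4,-0.0,0.0],[0.0,-0.24,-0.47],[0.0,-0.24,-0.47]] [[-0.0,0,0],[-0.0,0,0],[-0.0,0,0],[-0.0,0,0],[-0.0,0,0]]
[[0.0,-0.24,-0.47],[0.0,-0.24,-0.47],[0.0,0.0,-0.0],[0.52,0.0,-0.0],[0.52,0.0,-0.0]] [[-0.0,0,0],[-0.0,0,0],[-0.0,0,0],[-0.0,0,0],[-0.0,0,0]]
[659.40550386  -6.02987665 282.07234443] [-10.20332515  25.94481966]
[[0.0,0.22,0.05],[0.0,0.04,-0.01],[0.0,0.05,-0.02],[0.0,0.04,-0.01],[0.0,0.06,-0.01]] [[-0.0,0,0],[-0.0,0,0],[-0.0,0,0],[-0.0,0,0],[-0.0,0,0]]
[[0.0,0.05,-0.01],[0.0,0.06,0.0],[0.0,0.05,0.0],[0.0,0.06,0.01],[0.0,0.06,0.01]] [[-0.0,0,0],[-0.0,0,0],[-0.0,0,0],[-0.0,0,0],[-0.0,0,0]]
[[0.0,0.06,0.02],[0.0,0.06,0.02],[0.0,0.06,0.03],[0.0,0.06,0.03],[0.0,0.06,0.04]] [[-0.0,0,0],[-0.0,0,0],[-0.0,0,0],[-0.0,0,0],[-0.0,0,0]]
[[0.0,0.05,0.04],[0.0,0.05,0.05],[0.0,0.05,0.05],[0.0,0.05,0.06],[0.0,0.04,0.06]] [[-0.0,0,0],[-0.0,0,0],[-0.0,0,0],[-0.0,0,0],[-0.0,0,0]]
[[0.0,0.03,0.05],[0.0,0.04,0.04],[0.0,0.03,0.05],[0.0,0.03,0.04],[0.0,0.03,0.05]] [[-0.0,0,0],[-0.0,0,0],[-0.0,0,0],[-0.0,0,0],[-0.0,0,0]]
[[0.0,0.02,0.06],[0.0,0.02,0.05],[0.0,0.02,0.06],[0.0,0.01,0.07],[0.0,0.01,0.06]] [[-0.0,0,0],[-0.0,0,0],[-0.0,0,0],[-0.0,0,0],[-0.0,0,0]]
[[0.0,0.0,0.07],[0.0,-0.0,0.06],[0.0,-0.01,0.07],[0.0,-0.01,0.07],[0.0,-0.02,0.07]] [[-0.0,0,0],[-0.0,0,0],[-0.0,0,0],[-0.0,0,0],[-0.0,0,0]]
[[0.0,-0.03,0.07],[0.0,-0.03,0.06],[0.0,-0.04,0.07],[0.0,-0.04,0.06],[0.0,-0.05,0.06]] [[-0.0,0,0],[-0.0,0,0],[-0.0,0,0],[-0.0,0,0],[-0.0,0,0]]
[[0.0,-0.05,0.06],[0.0,-0.06,0.05],[0.0,-0.07,0.04],[0.0,-0.06,0.05],[0.0,-0.08,0.03]] [[-0.0,0,0],[-0.0,0,0],[-0.0,0,0],[-0.0,0,0],[-0.0,0,0]]
[[0.0,-0.07,0.03],[0.0,-0.05,0.03],[0.0,-0.03,0.02],[0.0,-0.03,0.03],[0.0,-0.03,0.02]] [[-0.0,0,0],[-0.0,0,0],[-0.0,0,0],[-0.0,0,0],[-0.0,0,0]]
[656.68391057 -58.07462115 282.07234443] [  7.55709956 -23.05140278]
```

>>> servo_tool(
  xyz=[
    [-0.2,0.16,0],
    [-0.44,0.04,0],
    [-0.4,0,0],
    [0,-0.24,-0.47],
    [0,-0.24,-0.47],
  ],
  dr=[
    [0,0,0],
    [0,0,0],
    [0,0,0],
    [0,0,0],
    [0,0,0],
  ],
  gripper=[0,0,0,0,0],
)

```text
time_s: 11.55
eef_pos: [662.1, -32.1, 309.1]
ee_rot: [0.59, 0.39, -0.589, 0.391]
contact_force: [-1.0, 0.2, 0.3]
width: -0.003
```

>>> servo_tool(
  xyz=[
    [0,-0.24,-0.47],
    [0,-0.24,-0.47],
    [0,0,0],
    [0.52,0,0],
    [0.52,0,0],
  ],
  dr=[
    [0,0,0],
    [0,0,0],
    [0,0,0],
    [0,0,0],
    [0,0,0],
  ],
  gripper=[0,0,0,0,0],
)

```text
time_s: 11.97
eef_pos: [660.1, -5.0, 282.1]
ee_rot: [0.589, 0.391, -0.589, 0.392]
contact_force: [-0.0, 0.5, -0.8]
width: 0.001
```

>>> servo_tool(
  xyz=[
    [0,0,0],
    [0,0.08,0.02],
    [0,0.08,0.02],
    [0,0.04,-0.01],
    [0,0.04,-0.01],
  ],
  dr=[
    [0,0,0],
    [0,0,0],
    [0,0,0],
    [0,0,0],
    [0,0,0],
  ],
  gripper=[0,0,0,0,0],
)

```text
time_s: 12.38
eef_pos: [665.3, -9.0, 282.3]
ee_rot: [0.59, 0.391, -0.589, 0.391]
contact_force: [-1.5, 0.7, 0.9]
width: 0.001
```

Run:
```python
from st import *
im=manip.camera('wrist'); cv2.imwrite('pics/j.png',cv2.resize(im[100:310,180:460],None,fx=2.8,fy=2.8)[:,:,::-1])
s=manip.get_state(); print(s['eef_pos'],s['contact_force'],rel(s['eef_pos']))
```

```text
[665.5447355   -9.00603202 282.31655868] [-0.54828152  0.70590933 -0.29139887] [-3.38974887 25.59432844]
```

View pics/j.png

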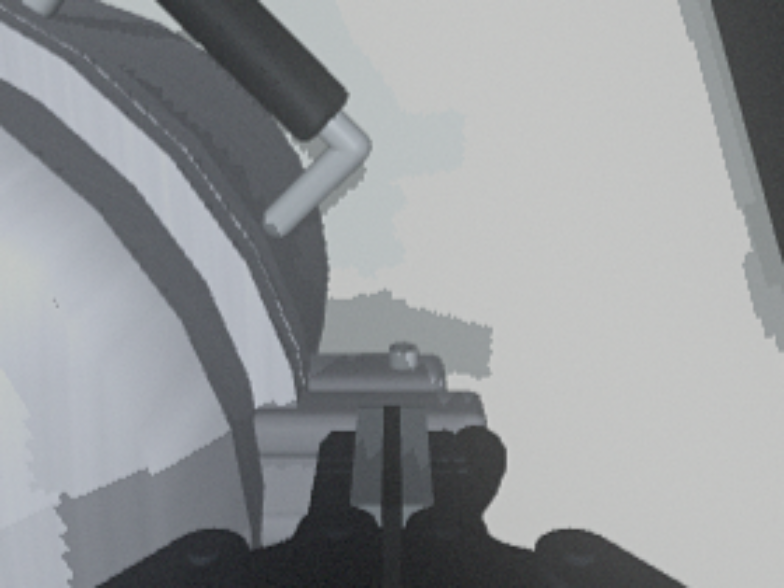

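>>> servo_tool(
  xyz=[
    [0,0.05,-0.01],
    [0,0.05,-0.01],
    [0,0.06,0],
    [0,0.05,0],
    [0,0.06,0.01],
  ],
  dr=[
    [0,0,0],
    [0,0,0],
    [0,0,0],
    [0,0,0],
    [0,0,0],
  ],
  gripper=[0,0,0,0,0],
)

```text
time_s: 12.85
eef_pos: [671.6, -11.2, 281.8]
ee_rot: [0.589, 0.391, -0.589, 0.391]
contact_force: [-0.7, 1.2, 0.4]
width: -0.002
```

>>> servo_tool(
  xyz=[
    [0,0.06,0.01],
    [0,0.06,0.02],
    [0,0.06,0.02],
    [0,0.06,0.03],
    [0,0.06,0.03],
  ],
  dr=[
    [0,0,0],
    [0,0,0],
    [0,0,0],
    [0,0,0],
    [0,0,0],
  ],
  gripper=[0,0,0,0,0],
)

```text
time_s: 13.27
eef_pos: [677.3, -16.7, 281.5]
ee_rot: [-0.589, -0.391, 0.589, -0.391]
contact_force: [-1.1, 0.2, -0.3]
width: -0.005
```

>>> servo_tool(
  xyz=[
    [0,0.06,0.04],
    [0,0.05,0.04],
    [0,0.05,0.05],
    [0,0.05,0.05],
    [0,0.05,0.06],
  ],
  dr=[
    [0,0,0],
    [0,0,0],
    [0,0,0],
    [0,0,0],
    [0,0,0],
  ],
  gripper=[0,0,0,0,0],
)

```text
time_s: 13.68
eef_pos: [681.1, -24.9, 281.7]
ee_rot: [0.589, 0.391, -0.589, 0.391]
contact_force: [-0.9, 1.3, -0.4]
width: -0.001
```

>>> servo_tool(
  xyz=[
    [0,0.04,0.06],
    [0,0.03,0.05],
    [0,0.04,0.04],
    [0,0.03,0.05],
    [0,0.03,0.04],
  ],
  dr=[
    [0,0,0],
    [0,0,0],
    [0,0,0],
    [0,0,0],
    [0,0,0],
  ],
  gripper=[0,0,0,0,0],
)

```text
time_s: 14.1
eef_pos: [682.6, -31.9, 281.7]
ee_rot: [0.589, 0.391, -0.589, 0.391]
contact_force: [0.3, 2.1, 1.1]
width: -0.003
```

Run:
```python
from st import *
im=manip.camera('wrist'); cv2.imwrite('pics/k.png',cv2.resize(im[100:310,180:460],None,fx=2.8,fy=2.8)[:,:,::-1])
im=manip.camera('scene'); cv2.imwrite('pics/k2.png',cv2.resize(im[130:250,270:410],None,fx=5,fy=5,interpolation=2)[:,:,::-1])
s=manip.get_state(); print(s['eef_pos'],s['contact_force'],rel(s['eef_pos']))
```

```text
[682.67334057 -32.11940325 281.76029977] [0.3301193  1.0298038  0.63805083] [21.38751186 10.97569675]
```

View pics/k.png

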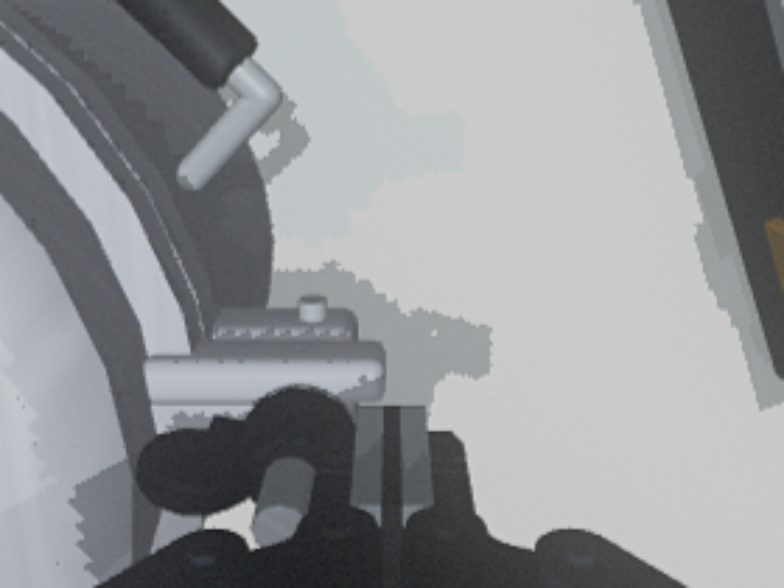

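View pics/k2.png

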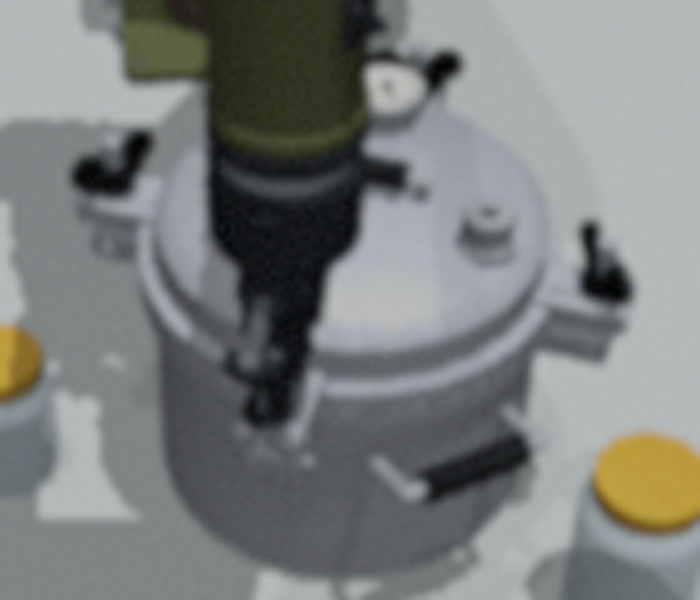

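>>> servo_tool(
  xyz=[
    [0,0.03,0.05],
    [0,0.02,0.06],
    [0,0.02,0.05],
    [0,0.02,0.06],
    [0,0.01,0.06],
  ],
  dr=[
    [0,0,0],
    [0,0,0],
    [0,0,0],
    [0,0,0],
    [0,0,0],
  ],
  gripper=[0,0,0,0,0],
)

```text
time_s: 14.62
eef_pos: [682.3, -39.0, 281.7]
ee_rot: [0.59, 0.391, -0.589, 0.39]
contact_force: [1.2, 6.1, 0.9]
width: -0.002
```

Run:
```python
from st import *
for i in range(3):
    im=manip.camera('wrist'); 
    s=manip.get_state(); print(s['eef_pos'],s['contact_force'],s['torque'],rel(s['eef_pos']))
cv2.imwrite('pics/l.png',cv2.resize(im[100:310,180:460],None,fx=2.8,fy=2.8)[:,:,::-1])
```

```text
[682.31972721 -38.84608448 281.74786614] [ 1.68115667  4.17509586 -0.11427441] [ 0.74023023 -0.21148563 -0.02370739] [23.68130544  4.64230953]
[682.33624733 -38.81239614 281.73350223] [ 0.70278511  4.06757768 -0.88918523] [ 0.78435548 -0.22429622 -0.02904659] [23.68340262  4.67977178]
[682.31719281 -38.81325    281.74248463] [ 2.54716141  4.85881181 -0.20186614] [ 0.74314506 -0.20893486 -0.05355724] [23.66618476  4.67156514]
```

View pics/l.png

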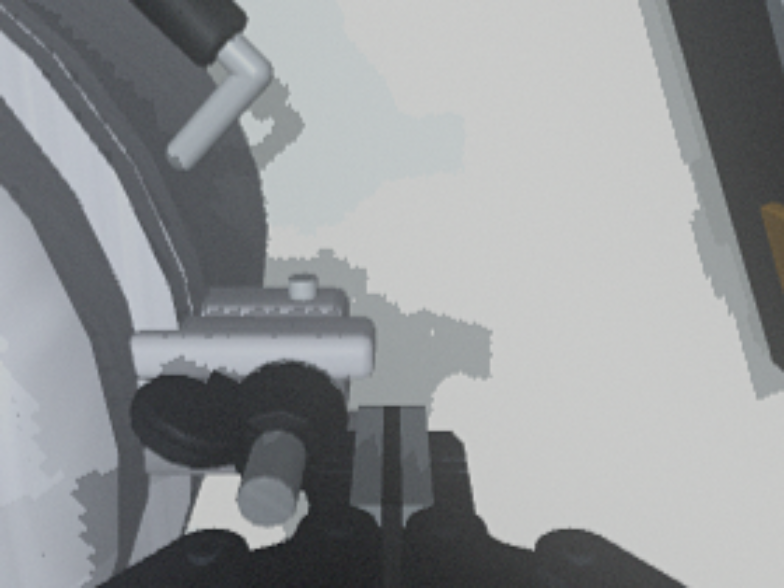

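>>> servo_tool(
  xyz=[
    [0,0,0.04],
    [0,0,0.04],
    [0,0,0],
    [0,0,0],
    [0,0,0],
  ],
  dr=[
    [0,0,0],
    [0,0,0],
    [0,0,0],
    [0,0,0],
    [0,0,0],
  ],
  gripper=[0,0,0,0,0],
)

```text
time_s: 15.18
eef_pos: [682.0, -39.3, 281.8]
ee_rot: [0.59, 0.392, -0.588, 0.39]
contact_force: [2.7, 7.9, -1.1]
width: 0.002
```

Run:
```python
from st import *
im=manip.camera('wrist'); 
s=manip.get_state(); print(s['eef_pos'],s['contact_force'],s['torque'],rel(s['eef_pos']))
cv2.imwrite('pics/m.png',cv2.resize(im[100:310,180:460],None,fx=2.8,fy=2.8)[:,:,::-1])
```

```text
[682.04660199 -39.28107159 281.78668618] [ 2.95237159  8.3020437  -0.52459707] [ 1.26586982 -0.42832939 -0.04477828] [23.59913242  4.1352999 ]
```

View pics/m.png

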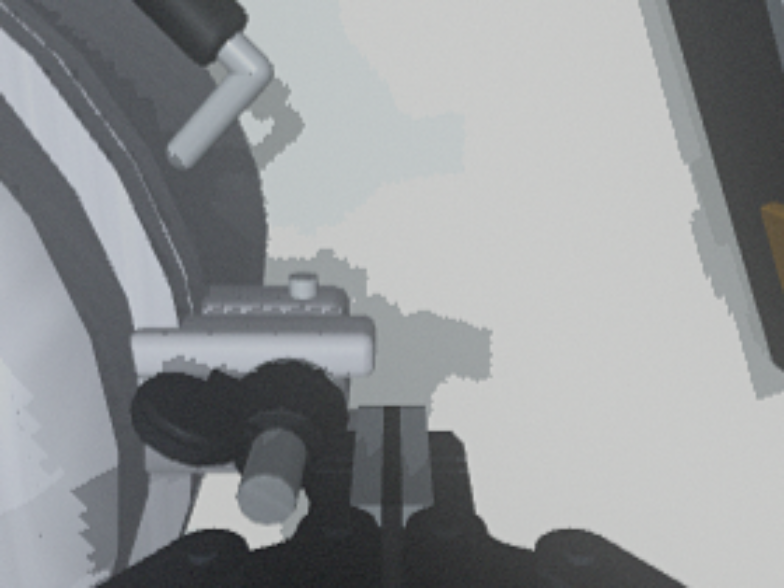

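>>> servo_tool(
  xyz=[
    [0,0,0.04],
    [0,0,0.04],
    [0,0,0],
    [0,0,0],
    [0,0,0],
  ],
  dr=[
    [0,0,0],
    [0,0,0],
    [0,0,0],
    [0,0,0],
    [0,0,0],
  ],
  gripper=[0,0,0,0,0],
)

```text
time_s: 15.65
eef_pos: [681.8, -39.8, 281.8]
ee_rot: [0.591, 0.392, -0.587, 0.39]
contact_force: [3.3, 11.5, -1.5]
width: 0.003
```

>>> servo_tool(
  xyz=[
    [0,0,-0.1],
    [0,0,-0.2],
    [0,0,-0.2],
    [0,0.1,-0.1],
    [-0.3,0.2,0],
  ],
  dr=[
    [0,0,0],
    [0,0,0],
    [0,0,0],
    [0,0,0],
    [0,0,0],
  ],
  gripper=[0,0,0,0,0],
)

```text
time_s: 16.07
eef_pos: [692.3, -32.0, 287.7]
ee_rot: [-0.588, -0.392, 0.59, -0.39]
contact_force: [-0.9, 0.4, -0.2]
width: 0.001
```

>>> servo_tool(
  xyz=[
    [-0.8,0,0],
    [-0.8,0.3,0],
    [-0.4,0.6,0],
    [0,0.6,0],
    [0,0,0],
  ],
  dr=[
    [0,0,0],
    [0,0,0],
    [0,0,0],
    [0,0,0],
    [0,0,0],
  ],
  gripper=[0,0,0,0,0],
)

```text
time_s: 16.48
eef_pos: [730.7, -48.9, 340.8]
ee_rot: [0.591, 0.389, -0.589, 0.392]
contact_force: [0.6, -0.1, -0.9]
width: 0.002
```

Run:
```python
from st import *
import pickle
im=manip.camera('side');im=manip.camera('scene'); cv2.imwrite('pics/n2.png',cv2.resize(im[130:250,270:410],None,fx=5,fy=5,interpolation=2)[:,:,::-1])
p=manip.camera_params('wrist');im=manip.camera('wrist'); pickle.dump((p,im),open('n.pkl','wb'))
s=manip.get_state(); print(s['eef_pos'],s['contact_force'],rel(s['eef_pos']))
cv2.imwrite('pics/n.png',im[:,:,::-1])
```

```text
[727.27478944 -47.17899161 338.60391664] [-0.30858325 -0.04293824  0.23932068] [68.33264663 14.47351962]
```

View pics/n.png

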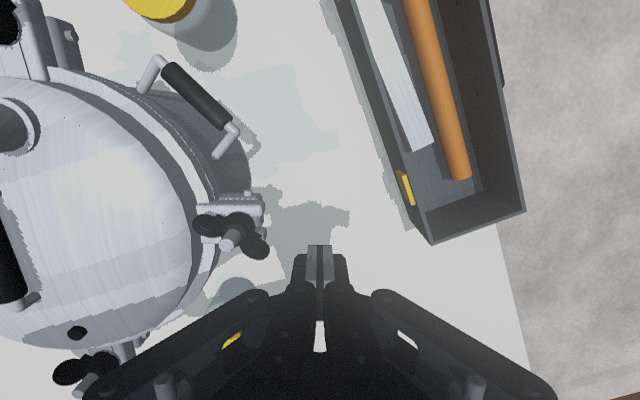

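View pics/n2.png

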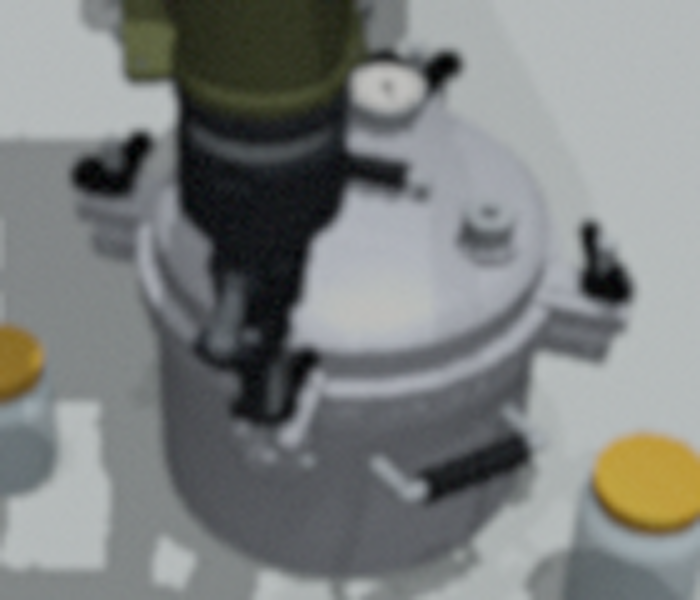

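>>> servo_tool(
  xyz=[
    [-0.4,0.4,0],
    [0,0.4,0],
    [0,0,0],
    [0,0,0],
    [0,0,0],
  ],
  dr=[
    [0,0,0],
    [0,0,0],
    [0,0,0],
    [0,0,0],
    [0,0,0],
  ],
  gripper=[0,0,0,0,0],
)

```text
time_s: 17.05
eef_pos: [745.1, -54.2, 348.4]
ee_rot: [-0.589, -0.391, 0.59, -0.39]
contact_force: [-0.2, 0.2, 0.2]
width: -0.002
```

Run:
```python
from st import *
a=cv2.imread('pics/a_side.png')[:,:,::-1]; b=manip.camera('side')
cv2.imwrite('pics/o.png',np.hstack([cv2.resize(x[160:270,240:380],None,fx=2.8,fy=2.8,interpolation=2) for x in (a,b)])[:,:,::-1])
im=manip.camera('wrist'); cv2.imwrite('pics/o2.png',cv2.resize(im[170:290,170:310],None,fx=5,fy=5,interpolation=2)[:,:,::-1])
s=manip.get_state(); print(s['time_s'],s['eef_pos'],s['contact_force'],np.abs(s['dq']).max())
```

```text
17.15 [745.30262135 -54.14095318 348.70536728] [ 0.04194544 -0.32552992  0.51297228] 0.006115537647129111
```

View pics/o.png

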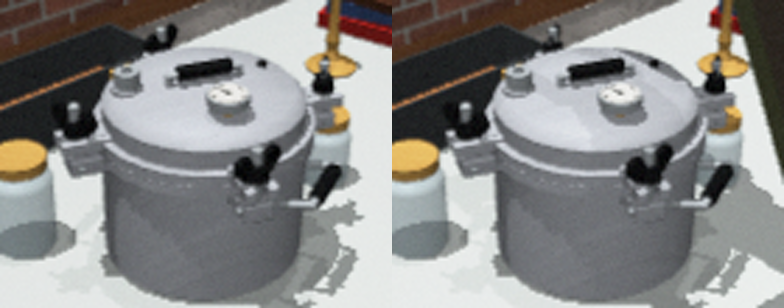

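View pics/o2.png

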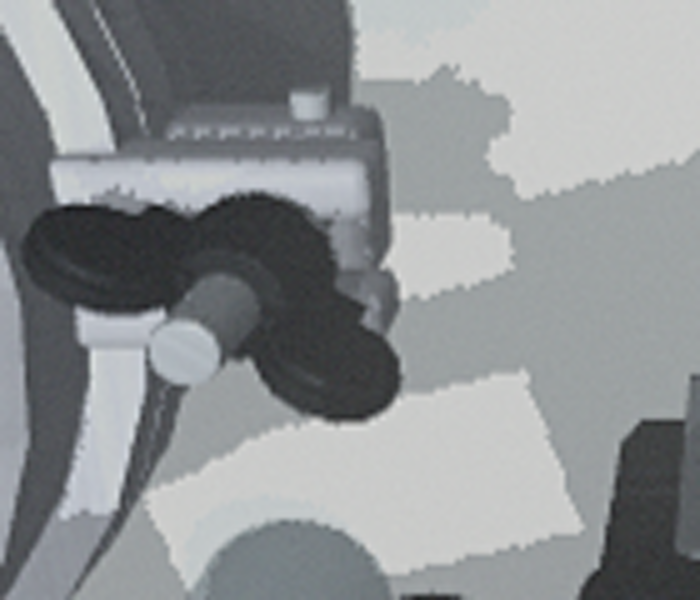

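The side view shows the other three nuts, the weight and the jars unchanged. In the close-up the washer sliver under the nut can no longer be seen, the wings lie at about 150°/-27°, and the fingers are clear. I'm handing in.

```bash
python3 -c "
from station import manip
print(manip.finish_job(), manip.get_state()['time_s'])"
```

```text
the job is handed in; nothing more can be done
the job is handed in; nothing more can be done
```

I ran the loose wing nut opposite the gauge down clockwise with the closed fingertips, in three strokes on one wing at a time. It turned about 515° (9 rad) in all, which is within the stated range, and I handed the job in at about 17 s.

- **Hard stop:** the turning force stayed around 1–2.5 N until the stop. Two further 2 mm pushes then raised it to about 8 N and 12 N, with only about 0.5 mm of tool movement each and no visible turn of the nut. I took that as hard down on its lug.
- **Last checks:** the arm stood clear with a force near zero. The side camera showed the other three nuts, the weight and the jars as at the start.
- **Not checked:** I did not measure the nut's height separately, so the hard-down result rests on the force and the pictures. I did not check the mug, bowl or ladle again at the end, but no move took the arm near them after the approach.
- **Disagreement:** the first fit from the scene camera was a few pixels off from the side camera. I used the wrist camera's nut position instead, about 3 mm away from that fit, and the contacts agreed with it.

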